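Re-rack the stripped reader parts in reverse order

TASK

The four film reader parts stand on the dismantling strip in the order in which they came off. Move them one by one into the pockets of the assembly tray in the reverse order, so that the part that stood leftmost on the strip (left as the robot sees it) stands rightmost in the tray, and so on, one part upright in each pocket. Set each down gently without dropping it, and do not knock the jar about.

Things in the scene. Friction and masses are not known exactly. Their poses are not given: they have to be found in the camera images.
- roller: black rubber drive belt roller standing on end, 38 mm in diameter, rubber from 5 to 38 mm above its foot, with a thin steel shaft stub (10 mm diameter) on top, 54 mm tall in all. About 90 g. Origin: centre of its underside, z up the shaft. Can be gripped across any diameter, about 30 mm above its foot
- lampholder: chrome light tube holder: upright metal cylinder 32 mm in diameter on a 38 mm foot flange 6 mm thick, with two parallel upright contact ears on top (gap between them along its y axis), 56 mm tall in all; the plain cylinder runs from 6 to 42 mm. About 120 g. Origin: centre of its underside, z up. Can be gripped across the cylinder about 30 mm above its foot
- lens: matte grey lens barrel, upright cylinder 40 mm in diameter to 38 mm height, then a 32 mm front ring with a dark glass disc on top, 46 mm tall in all. About 150 g. Origin: centre of its underside, z up. Can be gripped about 30 mm above its foot
- cassette: clear polycarbonate film cassette, a box 40 mm (its x) x 36 mm (its y) x 44 mm tall with a spool dimly visible inside and two white strips along its top edges. About 80 g. Origin: centre of its underside, z up; at the start its x axis is within 0.15 rad of its pad's x axis. Can be gripped across its x sides about 30 mm above its foot
- pad_roller: fixed cork-brown disc, 54 mm across, 4 mm thick, on which the rubber roller stands at the start: marks its place in the row. Four such discs, 60 mm apart, lie on the dismantling strip (fixed aluminium bar 70 x 246 x 6 mm). Origin: centre of its underside; its top is 10 mm above the bench. y runs along the row to the robot's left, x across it away from the robot (yaw up to 0.3 rad)
- pad_lampholder: fixed cork-brown disc, 54 mm across, 4 mm thick, on which the chrome lamp holder stands at the start: marks its place in the row. Four such discs, 60 mm apart, lie on the dismantling strip (fixed aluminium bar 70 x 246 x 6 mm). Origin: centre of its underside; its top is 10 mm above the bench. y runs along the row to the robot's left, x across it away from the robot (yaw up to 0.3 rad)
- pad_lens: fixed cork-brown disc, 54 mm across, 4 mm thick, on which the lens barrel stands at the start: marks its place in the row. Four such discs, 60 mm apart, lie on the dismantling strip (fixed aluminium bar 70 x 246 x 6 mm). Origin: centre of its underside; its top is 10 mm above the bench. y runs along the row to the robot's left, x across it away from the robot (yaw up to 0.3 rad)
- pad_cassette: fixed cork-brown disc, 54 mm across, 4 mm thick, on which the clear cassette stands at the start: marks its place in the row. Four such discs, 60 mm apart, lie on the dismantling strip (fixed aluminium bar 70 x 246 x 6 mm). Origin: centre of its underside; its top is 10 mm above the bench. y runs along the row to the robot's left, x across it away from the robot (yaw up to 0.3 rad)
- tray: assembly tray, fixed steel, 66 x 256 mm, left or right of the strip: a row of four square pockets, 56 mm inside, floor 4 mm and wall tops 10 mm above the bench; 22 mm high lug at each end. Origin: centre of its underside. y runs along the row to the robot's left, x away from the robot (yaw up to 0.3 rad). Pocket centres left to right: y = +90, +30, -30, -90 mm, x = 0
- jar: bystander: small loose amber glass jar, 36 mm in diameter, 70 mm tall, standing on the bench between the strip and the tray. Origin: centre of its underside. To be left where it is
Mind the look-alikes: they are no part of the job. Leave any purple look-alike of the roller alone.

How it is judged:
By the outcome, as a careful person would: the job done as asked, in the order asked, and still so for the second after the job is handed in, with the robot touching nothing.
It also fails if it takes over 106 s, if anything falls off the work surface, if the arm or the gripper's body presses on something with over 40 N, if the wrist force passes 120 N, or if a joint passes its speed limit or range.

ROBOT

A 6-joint arm with a two-finger parallel gripper is mounted at the origin on the work surface. World frame = base frame: x ahead of the robot, y to its left, z up, the work surface at z = 0. Lengths are in m, angles in rad, forces in N, time in s.
With the tool pointing down it reaches from about 0.35 to 0.975 m from the base axis. Payload 4.9 kg.
Tool frame: the origin (TCP) lies midway between the tips of the shut fingers; the grasp point (between the pads) lies 19 mm behind it (manip.pinch_z is the distance from the TCP to the grasp point, in m); z points along the fingers, y is the direction in which the jaws open and shut (so a half turn about z gives the same grasp; the last joint's range is limited). The gripper opens to 85 mm and grips with 20 to 120 N. Pads are 22 mm wide; open, the fingers measure 114 mm over their backs; the gripper's body (76 mm by 85 mm) begins 54 mm behind the grasp point. The pads swing forward as they close: fully open they stand 13 mm farther back than shut.
Start: joints at [1.213, 0.053, 1.613, -0, 1.476, -0.119], TCP at [0.148, 0.607, 0.197] pointing down, gripper open.
Joint ranges: [-3.01, 3.01], [-1.01, 2.22], [0.06, 2.58], [-1.02, 4.17], [0.09, 2.62], [-3.14, 3.14]. Speed limits (rad/s): [2.57, 2.57, 3.14, 3.14, 3.14, 3.14].

INTERFACE

Orientations are given as a unit quaternion [w, x, y, z].
In Python, from plant import manip gives the robot as it stands.
- The arm moves only by the tool drive_tool, never from a script. Its argument "commands" is text: rows parted by semicolons, each of 5 numbers parted by spaces: the finger opening in mm, from 0 to 85.4, then the shift along the tool's x, y, z in units of 30 mm (1.0 is 30 mm), then the turn about the tool's z in degrees. A call has exactly 8 rows; each row shifts and turns the commanded pose from where the row before left it, along the tool's axes as they then stand; what a row does not reach is not made up. A row lasts 1/8 s, in which the tool goes at most 62.5 mm and 10.7 degrees, less where a joint would pass 70% of its speed; a pose out of reach is approached as far as the arm can. A call is refused whole if a number of a shift passes 1 or a number of a turn 10.7, either way. A call with a gripper value outside its range is refused whole. The fingers move at their own pace and stop on an object; the grip force is fixed at half the most. Time passes only in rows, so rows that do not move let the fingers close, or fill a call up. It gives the time, the measured TCP pose, the force and the opening at its end, in the units of the state.
- manip.state(): the state, without advancing time (a new reading comes with each control period).
- manip.grab_frame(name): name is "scene" or "top" or "wrist"; returns the picture (384x512x3 uint8, red, green, blue); there is no depth.
- manip.camera_params(name): a dict with "fx", "fy", "cx", "cy" (pixels), "xyz" and "orientation" of the camera in the world. Camera axes: x right, y down, z forward; pixel columns grow to the right and rows downward; lengths in m; the calibration is good to about 2 mm. A picture is of the moment at which its call begins: read the wrist's pose just before it. camera_params takes no time and is no camera call; for the wrist camera it gives the pose at the moment of the call.
- manip.job_done(): hands the job in, once; it reports no verdict.
The state is a dict: "time": time; "joint_pos": joint angles; "joint_vel": joint speeds; "joint_efforts": joint torques, N m; "tool_pos": TCP position; "tool_rot": TCP orientation; "contact_force": force on the tool from outside, world axes, zero at the start; "ft_torque": the same for the moment, N m; "gripper_width": opening from 0.0 (shut) to 1.0 (fully open).
Only numpy, scipy, OpenCV 4.12 (cv2) and the standard library are available. Lean on these libraries where they do the work, as an engineer would, in place of code of your own. Each camera call takes 0.05 s, during which the arm holds its last target. There are 200 camera calls.

## Working session

There is one attempt and no reset: what is moved stays moved. The work goes in short steps, Python scripts to look and compute and a tool call to move; the robot and the scene stay as the last step left them, time stands still between calls to the robot, and variables do not carry over. Pictures are saved under pics/ and viewed, about 12 in all and at most 16, crops included, and the job is handed in when it is done.

Besides the shell and the picture viewer there is one more tool, called after "Call:" as name(argument=value, ...) on one line, values as JSON. drive_tool: Moves the arm, as the interface text tells. Its arguments: {"type":"object","properties":{"commands":{"type":"string"}},"required":["commands"]}

```bash
ls; mkdir -p pics
python3 - <<'E'
from plant import manip
import cv2
for n in("scene","top"):
    im=manip.grab_frame(n); cv2.imwrite(f"pics/{n}0.png",im[:,:,::-1])
    print(n,manip.camera_params(n))
print(manip.camera_params("wrist"));print(manip.state(),manip.pinch_z)
E
```

```text
pics
scene {'fx': 466.293982169403, 'fy': 466.293982169403, 'cx': 254.24095209550424, 'cy': 189.87315861633252, 'xyz': array([1.22818195, 0.31475498, 0.60486375]), 'orientation': array([-0.22574204,  0.47041955,  0.76866722, -0.36999552])}
top {'fx': 448.25219698594566, 'fy': 448.25219698594566, 'cx': 256.7003747493503, 'cy': 197.57144494550252, 'xyz': array([ 0.49728843, -0.01131466,  1.00282242]), 'orientation': array([ 0.04318467, -0.69862638,  0.71381995, -0.02274541])}
{'fx': 315.8802029131737, 'fy': 315.8802029131737, 'cx': 250.82094389539103, 'cy': 186.44434197727003, 'xyz': array([0.07659184, 0.62396694, 0.372483  ]), 'orientation': array([0.1148771 , 0.77743757, 0.61184257, 0.08968136])}
{'time': 0.1, 'joint_pos': array([ 1.21298922e+00,  5.32914149e-02,  1.61417779e+00, -2.12247201e-05,
        1.47602292e+00, -1.18985015e-01]), 'joint_vel': array([ 0.00138866, -0.00187893, -0.00467038,  0.00077173, -0.00053974,
       -0.0004278 ]), 'joint_efforts': array([-1.44670885e-03, -3.94904387e+01, -3.71362674e+01, -2.45443134e-04,
        3.96586998e-03, -3.25968799e-07]), 'tool_pos': array([0.14761873, 0.60665389, 0.19597307]), 'tool_rot': array([-2.14009666e-04,  1.19126409e-01,  9.92878641e-01, -9.25369641e-04]), 'contact_force': array([ 0.14553048,  0.12367543, -0.82232619]), 'ft_torque': array([-0.02372455, -0.00787413,  0.02440451]), 'gripper_width': 0.9989966941244428} 0.0187
```

View pics/top0.png

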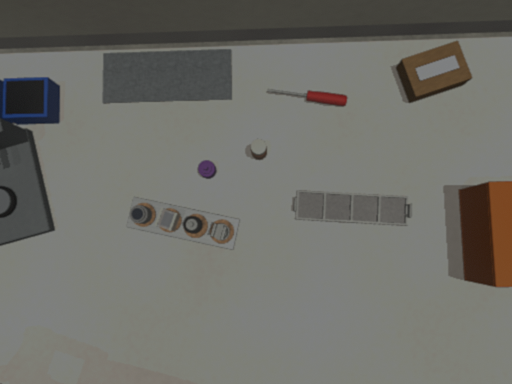

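View pics/scene0.png

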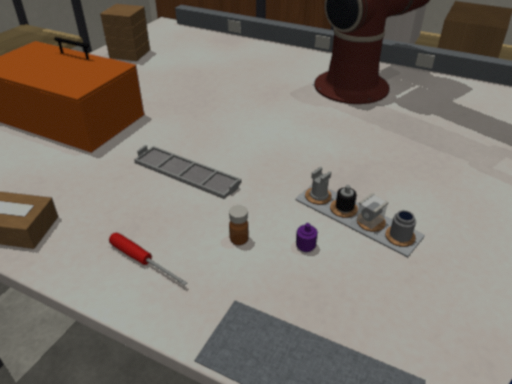

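The top image shows +x up and the robot's left at left. The strip runs (143,214) to (221,231), holding from the left lens, cassette, roller and lampholder. The tray spans (296..407, 191..225) and the jar is at (259,149). Two things look like the roller: the purple one at top (207,169), which is to be left alone, and the black one on the strip at (194,226). An enlarged crop will confirm it.

```bash
cat > h.py <<'E'
import numpy as np,cv2
from plant import manip
from scipy.spatial.transform import Rotation as R
def Rm(q): return R.from_quat(np.roll(q,-1)).as_matrix()
def ray(c,u,v): return Rm(c['orientation'])@np.array([(u-c['cx'])/c['fx'],(v-c['cy'])/c['fy'],1])
def onz(c,u,v,z):
    d=ray(c,u,v); return c['xyz']+d*(z-c['xyz'][2])/d[2]
def proj(c,p):
    q=Rm(c['orientation']).T@(np.asarray(p)-c['xyz']); return np.array([c['cx']+c['fx']*q[0]/q[2],c['cy']+c['fy']*q[1]/q[2]])
def tri(obs):
    A=np.zeros((3,3));b=np.zeros(3)
    for c,u,v in obs:
        d=ray(c,u,v);d/=np.linalg.norm(d);P=np.eye(3)-np.outer(d,d);A+=P;b+=P@c['xyz']
    return np.linalg.solve(A,b)
E
python3 - <<'E'
import cv2,numpy as np
t=cv2.imread("pics/top0.png");s=cv2.imread("pics/scene0.png")
f=lambda im,x,y,w,h,k:cv2.resize(im[y:y+h,x:x+w],None,fx=k,fy=k,interpolation=cv2.INTER_CUBIC)
cv2.imwrite("pics/c1.png",np.vstack([f(t,120,190,130,60,5.5),f(t,288,184,130,46,5.5)]))
cv2.imwrite("pics/c2.png",np.vstack([f(s,293,163,133,90,5.5)]))
E
```

```text
(no output)
```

View pics/c1.png

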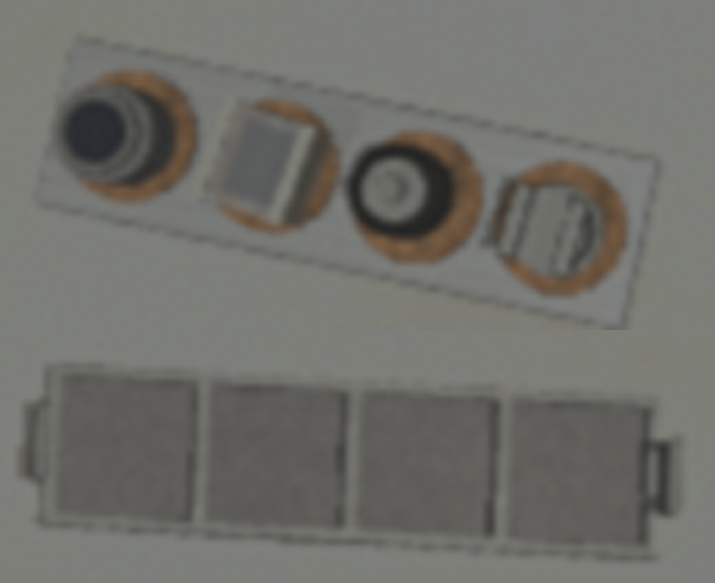

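View pics/c2.png

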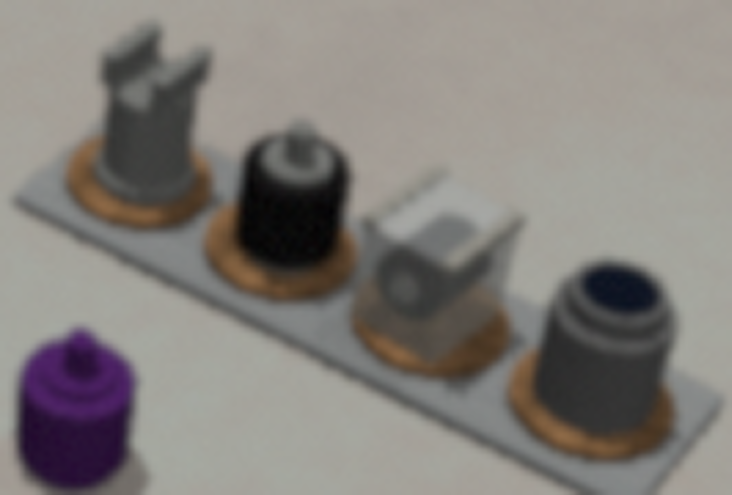

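The crops confirm the order from the left: lens, clear cassette, black roller at c1 (398,188), and chrome lampholder. The purple look-alike stands off the strip. Now I'll triangulate.

Run:
```python
from h import *
np.set_printoptions(precision=4,suppress=True)
T=manip.camera_params("top");S=manip.camera_params("scene")
g=lambda X,x0:x0+(X+.5)/5.5-.5
t=lambda X,Y:(g(X,120),g(Y,190)); tr=lambda X,Y:(g(X,288),g(Y-330,184)); s=lambda X,Y:(g(X,293),g(Y,163))
for n,a,b,z in [("lens",(97,130),(620,288),.056),("cass",(261,160),(444,219),.054),("roller",(397,184),(299,128),.064),("lamp",(545,226),(157,52),.066)]:
    p=tri([(T,*t(*a)),(S,*s(*b))]); print(n,p,"top@z",onz(T,*t(*a),z)[:2],"scene@z",onz(S,*s(*b),z)[:2])
print("strip",*[onz(T,*t(*a),.006)[:2] for a in[(80,37),(660,158),(38,206),(627,328)]])
P=np.array([onz(T,*t(*a),.010)[:2] for a in[(137,136),(276,166),(417,197),(563,228)]]);print("pads",P)
d=P[0]-P[3];print("strip row yaw",np.degrees(np.arctan2(-d[0],d[1])))
C=np.array([onz(T,*tr(*a),.010)[:2] for a in[(48,366),(657,402),(40,525),(655,558)]]);print("tray",C,C.mean(0))
d=C[0]-C[1]+C[2]-C[3];print("yaw",np.degrees(np.arctan2(-d[0],d[1])))
print("jar",onz(T,259,147,.07))
# scene tray corners
for a in [(148,149),(240,180),(136,160),(229,193)]: print(onz(S,*a,.01)[:2])
```

```text
lens [0.5585 0.2711 0.0555] top@z [0.5585 0.2707] scene@z [0.559  0.2713]
cass [0.5453 0.2093 0.0508] top@z [0.5456 0.2072] scene@z [0.5485 0.2111]
roller [0.5345 0.154  0.0622] top@z [0.5348 0.1526] scene@z [0.5361 0.1555]
lamp [0.5174 0.0965 0.0641] top@z [0.5175 0.0958] scene@z [0.5197 0.0977]
strip [0.6    0.2928] [0.5453 0.0556] [0.5313 0.3097] [0.4772 0.0701]
pads [[0.5587 0.268 ]
 [0.5453 0.2112]
 [0.5315 0.1539]
 [0.5178 0.095 ]]
strip row yaw -13.288179636500617
tray [[ 0.6051 -0.0719]
 [ 0.5849 -0.3149]
 [ 0.5409 -0.0669]
 [ 0.5225 -0.311 ]] [ 0.5633 -0.1912]
yaw -4.530287307656295
jar [0.692  0.0078 0.07  ]
[ 0.5428 -0.3107]
[ 0.5498 -0.0666]
[ 0.5905 -0.3074]
[ 0.5981 -0.0658]
```

```bash
cat >> h.py <<'E'
def pose():
    s=manip.state();M=Rm(s['tool_rot']);return np.array(s['tool_pos']),M,np.degrees(np.arctan2(M[1,1],M[0,1]))
def plan(x,y,z,yaw,n=8):
    """n-row way: equal turns, straight line; prints per-row x y z units and turn"""
    p,M,y0=pose(); d=np.array([x,y,z])-p; dt=(y0-yaw+90)%180-90
    print("at",p.round(4),"yaw",y0.round(2),"z-axis",M[:,2].round(3),"turn",round(dt,2),"total tool units",(M.T@d/.03).round(3))
    for i in range(n):
        a=np.radians(y0-dt*i/n); Y=np.array([np.cos(a),np.sin(a),0]);Z=np.array([0,0,-1]);X=np.cross(Y,Z)
        if i==0 or dt**2>1: print((np.array([X@d,Y@d,Z@d])/n/.03).round(2),round(dt/n,2))
E
python3 -c "
from h import *
plan(.535,.155,.22,-13.3,16)"
```

```text
at [0.1476 0.6067 0.196 ] yaw 76.32 z-axis [-0.001 -0.002 -1.   ] turn 89.62 total tool units [-16.107 -11.575  -0.782]
[-1.01 -0.72 -0.05] 5.6
[-1.07 -0.62 -0.05] 5.6
[-1.13 -0.51 -0.05] 5.6
[-1.17 -0.4  -0.05] 5.6
[-1.21 -0.29 -0.05] 5.6
[-1.23 -0.17 -0.05] 5.6
[-1.24 -0.05 -0.05] 5.6
[-1.24  0.08 -0.05] 5.6
[-1.22  0.2  -0.05] 5.6
[-1.2   0.31 -0.05] 5.6
[-1.16  0.43 -0.05] 5.6
[-1.11  0.54 -0.05] 5.6
[-1.06  0.65 -0.05] 5.6
[-0.99  0.75 -0.05] 5.6
[-0.91  0.84 -0.05] 5.6
[-0.82  0.93 -0.05] 5.6
```

Call:
drive_tool(commands="85 -0.68 -0.47 -0.03 3.73;85 -0.71 -0.43 -0.03 3.73;85 -0.73 -0.38 -0.03 3.73;85 -0.76 -0.33 -0.03 3.73;85 -0.78 -0.28 -0.03 3.73;85 -0.79 -0.23 -0.03 3.73;85 -0.8 -0.18 -0.03 3.73;85 -0.81 -0.12 -0.03 3.73")

```text
time: 1.1
tool_pos: [0.28, 0.4572, 0.2041]
tool_rot: [0.0, 0.373, 0.928, -0.0]
contact_force: [0.2, 0.1, 0.8]
gripper_width: 0.997
```

Call:
drive_tool(commands="85 -0.82 -0.07 -0.03 3.73;85 -0.83 -0.02 -0.03 3.73;85 -0.83 0.04 -0.03 3.73;85 -0.82 0.09 -0.03 3.73;85 -0.82 0.14 -0.03 3.73;85 -0.81 0.2 -0.03 3.73;85 -0.79 0.25 -0.03 3.73;85 -0.77 0.3 -0.03 3.73")

```text
time: 2.1
tool_pos: [0.4115, 0.3083, 0.2113]
tool_rot: [0.0, 0.599, 0.801, -0.0]
contact_force: [-0.2, 0.3, -0.0]
gripper_width: 0.99
```

Call:
drive_tool(commands="85 -0.75 0.35 -0.03 3.73;85 -0.73 0.4 -0.03 3.73;85 -0.7 0.44 -0.03 3.73;85 -0.67 0.48 -0.03 3.73;85 -0.64 0.53 -0.03 3.73;85 -0.6 0.57 -0.03 3.73;85 -0.56 0.61 -0.03 3.73;85 -0.5 0.64 -0.03 3.73")

```text
time: 3.1
tool_pos: [0.5429, 0.1602, 0.2186]
tool_rot: [0.0, 0.785, 0.619, -0.0]
contact_force: [0.2, 0.1, 0.1]
gripper_width: 0.999
```

```bash
cat > look.py <<'E'
import sys,json
from h import *
n=sys.argv[1]
c=manip.camera_params("wrist");im=manip.grab_frame("wrist")[:,:,::-1]
json.dump({k:(v.tolist() if hasattr(v,'tolist') else v) for k,v in c.items()},open(f"pics/{n}.json","w"))
cv2.imwrite(f"pics/{n}.png",im); print(c['xyz'].round(4))
E
python3 look.py w1; python3 -c "
from h import *
plan(.5585,.271,.22,-13.3,8); print(manip.state()['time'])"
```

```text
[0.5598 0.231  0.395 ]
at [0.5447 0.1582 0.2187] yaw -13.67 z-axis [ 0.001 -0.002 -1.   ] turn -0.37 total tool units [ 3.761 -0.442 -0.05 ]
[ 0.47 -0.06 -0.01] -0.05
3.15
```

View pics/w1.png

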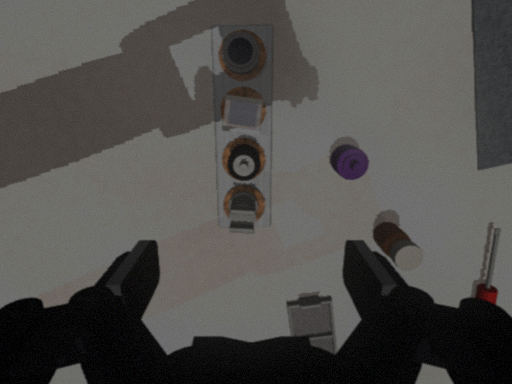

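The wrist view shows all four parts on the strip: lens top (240,50), cassette top (243,111), roller stub (243,165), lamp ears about (243,219). The purple look-alike is at (350,162) and the jar at (405,257).

Run:
```python
from h import *
import json
np.set_printoptions(precision=4,suppress=True)
W=json.load(open("pics/w1.json"));W={k:np.array(v) for k,v in W.items()}
T=manip.camera_params("top");S=manip.camera_params("scene")
g=lambda X,x0:x0+(X+.5)/5.5-.5
t=lambda X,Y:(g(X,120),g(Y,190)); s=lambda X,Y:(g(X,293),g(Y,163))
for n,a,b,w,z in [("lens",(97,130),(620,288),(240,50),.056),("cass",(261,160),(444,219),(243,112),.054),("roller",(397,184),(299,128),(243,164),.064),("lamp",(545,226),(157,52),(243,219),.066)]:
    print(n,tri([(T,*t(*a)),(S,*s(*b)),(W,*w)]),"wrist@z",onz(W,*w,z)[:2])
for a in[(242,55),(243,108),(243,159),(244,204)]: print("pad",onz(W,*a,.01)[:2])
im=cv2.imread("pics/w1.png")[5:255,190:390];cv2.imwrite("pics/w1c.png",cv2.resize(im,None,fx=2.4,fy=2.4,interpolation=cv2.INTER_CUBIC))
```

```text
lens [0.5588 0.2714 0.0557] wrist@z [0.5591 0.2721]
cass [0.5463 0.2105 0.0509] wrist@z [0.5477 0.2131]
roller [0.5344 0.1561 0.0607] wrist@z [0.5351 0.1609]
lamp [0.5184 0.0973 0.0636] wrist@z [0.5202 0.1001]
pad [0.56   0.2721]
pad [0.5472 0.2153]
pad [0.5325 0.1556]
pad [0.5196 0.0978]
```

View pics/w1c.png

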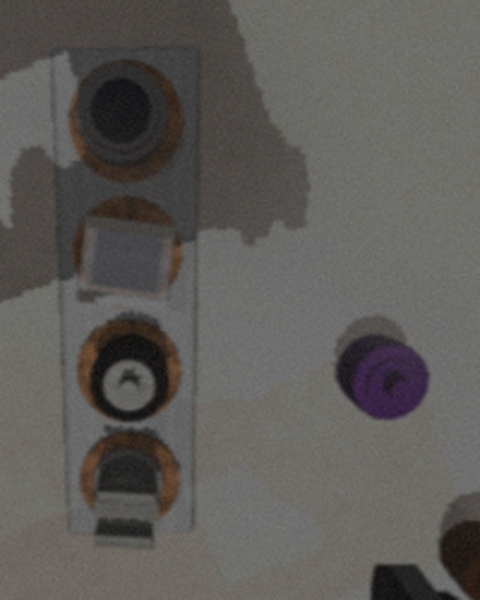

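```bash
python3 -c "
from h import *
plan(.5185,.0975,.10,-13.3,8)"
```

```text
at [0.5447 0.1582 0.2187] yaw -13.67 z-axis [ 0.001 -0.002 -1.   ] turn -0.37 total tool units [-2.167 -0.377  3.96 ]
[-0.27 -0.05  0.49] -0.05
```

Call:
drive_tool(commands="85 -0.6 -0.1 0.3 -0.37;85 -0.6 -0.1 0.3 0;85 -0.6 -0.1 0.4 0;85 -0.37 -0.08 0.5 0;85 0 0 0.6 0;85 0 0 0.8 0;85 0 0 0.8 0;85 0 0 0.26 0")

```text
time: 4.15
tool_pos: [0.5154, 0.1013, 0.0971]
tool_rot: [-0.001, 0.782, 0.624, -0.002]
contact_force: [0.1, 0.1, -0.5]
gripper_width: 0.995
```

```bash
python3 look.py w2; python3 -c "
from h import *
plan(.5185,.0975,.018,-13.3,8)"
```

```text
[0.5321 0.1723 0.2735]
at [0.5155 0.1013 0.0971] yaw -12.81 z-axis [-0.004 -0.    -1.   ] turn 0.49 total tool units [-0.098  0.137  2.637]
[-0.01  0.02  0.33] 0.06
```

View pics/w2.png

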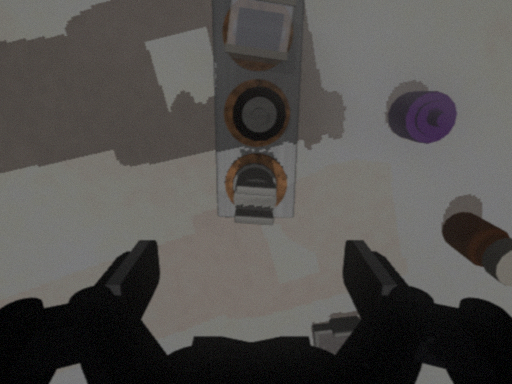

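```bash
cat > at.py <<'E'
import sys,json
from h import *
W=json.load(open(f"pics/{sys.argv[1]}.json"));W={k:np.array(v) for k,v in W.items()}
for a in sys.argv[2:]:
    u,v,z=map(float,a.split(','));print(a,onz(W,u,v,z)[:2].round(4))
E
python3 at.py w2 255.5,206,.066 257,178,.01 260,115,.064 257,113,.01
```

```text
255.5,206,.066 [0.518  0.0971]
257,178,.01 [0.521  0.1016]
260,115,.064 [0.5343 0.157 ]
257,113,.01 [0.5328 0.1551]
```

Lamp position is confirmed at (0.518, 0.097). I'll descend and grip.

Call:
drive_tool(commands="85 -0.1 0.14 0.3 0.5;85 0 0 0.5 0;85 0 0 0.5 0;85 0 0 0.5 0;85 0 0 0.4 0;85 0 0 0.3 0;85 0 0 0.14 0;85 0 0 0 0")

```text
time: 5.2
tool_pos: [0.5204, 0.0972, 0.0206]
tool_rot: [-0.0, 0.784, 0.62, -0.0]
contact_force: [0.6, 0.9, -0.2]
gripper_width: 0.994
```

Call:
drive_tool(commands="60 0 0 0 0;20 0 0 0 0;20 0 0 0 0;20 0 0 0 0;20 0 0 0 0;20 0 0 0 0;20 0 0 0 0;20 0 0 0 0")

```text
time: 6.2
tool_pos: [0.5207, 0.0972, 0.0213]
tool_rot: [0.0, 0.784, 0.62, 0.0]
contact_force: [-1.9, -0.3, 5.6]
gripper_width: 0.297
```

```bash
python3 -c "
from h import *
plan(.5633,-.191,.12,-4.5,12)"
```

```text
at [0.5207 0.0972 0.0213] yaw -13.33 z-axis [ 0. -0. -1.] turn -8.83 total tool units [-9.019  3.598 -3.29 ]
[-0.75  0.3  -0.27] -0.74
[-0.76  0.29 -0.27] -0.74
[-0.76  0.28 -0.27] -0.74
[-0.76  0.27 -0.27] -0.74
[-0.77  0.26 -0.27] -0.74
[-0.77  0.25 -0.27] -0.74
[-0.77  0.24 -0.27] -0.74
[-0.78  0.23 -0.27] -0.74
[-0.78  0.22 -0.27] -0.74
[-0.78  0.21 -0.27] -0.74
[-0.78  0.2  -0.27] -0.74
[-0.79  0.19 -0.27] -0.74
```

Call:
drive_tool(commands="20 0 0 -0.4 0;20 0 0 -0.7 0;20 0 0 -0.9 0;20 0 0 -0.9 -2.2;20 -0.4 0.1 -0.9 -2.2;20 -0.8 0.15 -0.9 -2.2;20 -0.9 0.18 -0.8 -2.2;20 -0.92 0.19 -0.5 0")

```text
time: 7.2
tool_pos: [0.5278, 0.0043, 0.2022]
tool_rot: [0.001, 0.734, 0.679, 0.001]
contact_force: [-0.2, -0.9, -1.7]
gripper_width: 0.291
```

Call:
drive_tool(commands="20 -0.92 0.19 0 0;20 -0.92 0.19 0 0;20 -0.92 0.19 0 0;20 -0.92 0.19 0 0;20 -0.92 0.19 0 0;20 -0.92 0.19 0 0;20 -0.92 0.19 0 0;20 -0.92 0.19 0 0")

```text
time: 8.2
tool_pos: [0.5553, -0.2195, 0.2004]
tool_rot: [-0.0, 0.735, 0.679, -0.0]
contact_force: [0.9, -0.2, -2.1]
gripper_width: 0.293
```

Call:
drive_tool(commands="20 -0.6 0.15 0 0;20 -0.3 0.1 0 0;20 0 0 0 0;20 0 0 0 0;20 0 0 0 0;20 0 0 0 0;20 0 0 0 0;20 0 0 0 0")

```text
time: 9.2
tool_pos: [0.5608, -0.2461, 0.2007]
tool_rot: [0.0, 0.734, 0.679, 0.0]
contact_force: [-1.0, 0.8, -1.0]
gripper_width: 0.295
```

```bash
python3 look.py w3; python3 -c "
from h import *
plan(.57,-.101,.12,-4.5,8)"
```

```text
[ 0.5664 -0.1736  0.3772]
at [ 0.5608 -0.2462  0.2007] yaw -4.53 z-axis [-0. -0. -1.] turn -0.03 total tool units [ 4.848 -0.077  2.69 ]
[ 0.61 -0.01  0.34] -0.0
```

View pics/w3.png

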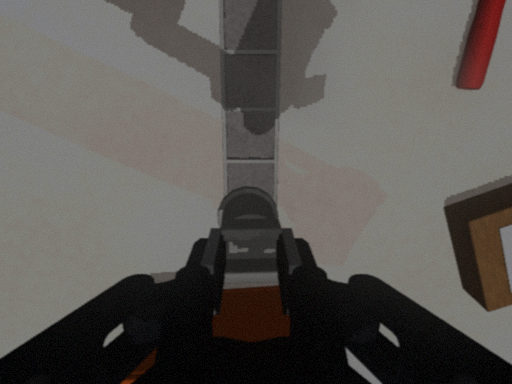

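```bash
python3 at.py w3 251,51.5,.01 251.5,109,.01 251.5,160,.01 222,51,.01 281,51,.01 225,160,.01 277.5,160,.01
python3 - <<'E'
import cv2
im=cv2.imread("pics/w3.png")
cv2.imwrite("pics/w3c.png",cv2.resize(im[0:200,180:320],None,fx=3,fy=3,interpolation=cv2.INTER_CUBIC))
E
```

```text
251,51.5,.01 [ 0.5706 -0.132 ]
251.5,109,.01 [ 0.5665 -0.1921]
251.5,160,.01 [ 0.5619 -0.2506]
222,51,.01 [ 0.5395 -0.1291]
281,51,.01 [ 0.6028 -0.134 ]
225,160,.01 [ 0.5307 -0.2482]
277.5,160,.01 [ 0.5926 -0.253 ]
```

View pics/w3c.png

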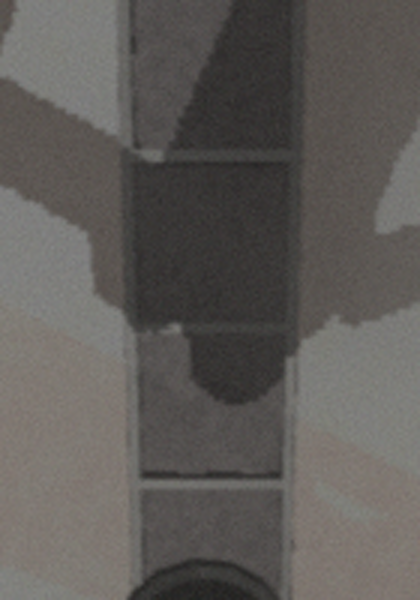

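Call:
drive_tool(commands="20 0.5 0 0 0;20 0.8 0 0 0;20 0.9 0 0.3 0;20 0.9 0 0.5 0;20 0.9 0 0.7 0;20 0.5 0 0.7 0;20 0.31 0 0.7 0;20 0 0 0.7 0")

```text
time: 10.25
tool_pos: [0.5721, -0.1019, 0.0913]
tool_rot: [0.0, 0.734, 0.679, -0.0]
contact_force: [0.4, 0.4, -1.9]
gripper_width: 0.293
```

Call:
drive_tool(commands="20 0 0 0.6 0;20 0 0 0.5 0;20 0 0 0.4 0;20 0 0 0.3 0;20 0 0 0.2 0;20 0 0 0.09 0;20 0 0 0 0;20 0 0 0 0")

```text
time: 11.25
tool_pos: [0.5726, -0.1024, 0.0305]
tool_rot: [0.0, 0.734, 0.679, 0.0]
contact_force: [-0.4, -0.6, -1.4]
gripper_width: 0.292
```

```bash
python3 -c "
from h import *
plan(.572,-.1023,.0155,-4.4,8)"
```

```text
at [ 0.5726 -0.1024  0.0305] yaw -4.53 z-axis [ 0.001 -0.    -1.   ] turn -0.13 total tool units [ 0.003 -0.021  0.501]
[ 0.   -0.    0.06] -0.02
```

Call:
drive_tool(commands="20 0 0 0.15 0;20 0 0 0.13 0;20 0 0 0.09 0;20 0 0 0.05 0;20 0 0 0.04 0;20 0 0 0.02 0;20 0 0 0 0;20 0 0 0 0")

```text
time: 12.25
tool_pos: [0.5723, -0.1024, 0.0157]
tool_rot: [0.0, 0.735, 0.679, 0.0]
contact_force: [-0.3, 0.2, -1.0]
gripper_width: 0.297
```

Call:
drive_tool(commands="20 0 0 0.02 0;20 0 0 0.02 0;20 0 0 0.02 0;20 0 0 0 0;20 0 0 0 0;20 0 0 0 0;20 0 0 0 0;20 0 0 0 0")

```text
time: 13.25
tool_pos: [0.5726, -0.1026, 0.0153]
tool_rot: [0.0, 0.734, 0.679, -0.0]
contact_force: [-3.6, 0.8, 7.2]
gripper_width: 0.295
```

Call:
drive_tool(commands="45 0 0 0 0;70 0 0 0 0;85 0 0 0 0;85 0 0 0 0;85 0 0 -0.4 0;85 0 0 -0.8 0;85 0 0 -0.9 0;85 0 0 -0.9 0")

```text
time: 14.25
tool_pos: [0.5725, -0.1024, 0.1056]
tool_rot: [0.0, 0.735, 0.679, 0.0]
contact_force: [0.8, -0.0, 0.0]
gripper_width: 0.999
```

```bash
python3 -c "
from h import *
plan(.5345,.1565,.11,-13.3,12)"
```

```text
at [ 0.5725 -0.1024  0.1056] yaw -4.53 z-axis [ 0.001 -0.    -1.   ] turn 8.77 total tool units [ 8.504 -1.944 -0.149]
[ 0.71 -0.16 -0.01] 0.73
[ 0.71 -0.17 -0.01] 0.73
[ 0.7  -0.18 -0.01] 0.73
[ 0.7  -0.19 -0.01] 0.73
[ 0.7  -0.2  -0.01] 0.73
[ 0.7  -0.21 -0.01] 0.73
[ 0.69 -0.22 -0.01] 0.73
[ 0.69 -0.22 -0.01] 0.73
[ 0.69 -0.23 -0.01] 0.73
[ 0.69 -0.24 -0.01] 0.73
[ 0.68 -0.25 -0.01] 0.73
[ 0.68 -0.26 -0.01] 0.73
```

Call:
drive_tool(commands="85 0.5 -0.2 0 0;85 0.8 -0.2 0 0;85 0.9 -0.2 0 0;85 0.9 -0.2 0 0;85 0.9 -0.2 0 0;85 0.9 -0.2 0 0;85 0.9 -0.2 0 0;85 0.9 -0.2 0 0")

```text
time: 15.25
tool_pos: [0.5385, 0.1035, 0.1023]
tool_rot: [-0.001, 0.734, 0.679, -0.001]
contact_force: [-0.3, 0.7, -0.8]
gripper_width: 1.0
```

Call:
drive_tool(commands="85 0.9 -0.2 0 0;85 0.5 -0.1 0 0;85 0.3 -0.04 0 0;85 0.1 0 0 0;85 0 0 0 4.4;85 0 0 0 4.4;85 0 0 0 0;85 0 0 0 0")

```text
time: 16.25
tool_pos: [0.5345, 0.156, 0.1038]
tool_rot: [0.0, 0.784, 0.62, -0.0]
contact_force: [0.2, -0.1, -0.6]
gripper_width: 0.995
```

```bash
python3 look.py w4; python3 -c "
from h import *
plan(.5345,.1565,.0205,-13.3,8)"
```

```text
[0.5511 0.2268 0.2803]
at [0.5344 0.1561 0.1038] yaw -13.32 z-axis [-0. -0. -1.] turn -0.02 total tool units [ 1.300e-02 -1.000e-03  2.776e+00]
[ 0.   -0.    0.35] -0.0
```

View pics/w4.png

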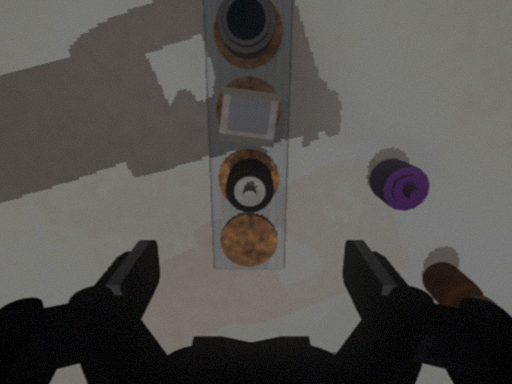

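```bash
python3 at.py w4 249,189,.064 249,186,.048 249.5,115.5,.054 246.5,17,.056
```

```text
249,189,.064 [0.535  0.1623]
249,186,.048 [0.5344 0.1599]
249.5,115.5,.054 [0.547  0.2116]
246.5,17,.056 [0.5593 0.2721]
```

Call:
drive_tool(commands="85 0 0 0.3 0;85 0 0 0.5 0;85 0 0 0.6 0;85 0 0 0.5 0;85 0 0 0.4 0;85 0 0 0.3 0;85 0 0 0.18 0;85 0 0 0 0")

```text
time: 17.3
tool_pos: [0.5343, 0.1564, 0.0202]
tool_rot: [-0.0, 0.784, 0.62, -0.0]
contact_force: [-0.9, 0.2, 0.4]
gripper_width: 0.994
```

Call:
drive_tool(commands="60 0 0 0 0;25 0 0 0 0;25 0 0 0 0;25 0 0 0 0;25 0 0 0 0;25 0 0 0 0;25 0 0 0 0;25 0 0 0 0")

```text
time: 18.3
tool_pos: [0.5343, 0.1564, 0.0204]
tool_rot: [-0.0, 0.784, 0.62, -0.0]
contact_force: [-0.2, -1.3, 0.7]
gripper_width: 0.294
```

```bash
python3 -c "
from h import *
plan(.5673,-.1621,.13,-4.5,12)"
```

```text
at [0.5343 0.1564 0.0204] yaw -13.33 z-axis [-0. -0. -1.] turn -8.83 total tool units [-10.079   3.518  -3.654]
[-0.84  0.29 -0.3 ] -0.74
[-0.84  0.28 -0.3 ] -0.74
[-0.85  0.27 -0.3 ] -0.74
[-0.85  0.26 -0.3 ] -0.74
[-0.85  0.25 -0.3 ] -0.74
[-0.86  0.24 -0.3 ] -0.74
[-0.86  0.23 -0.3 ] -0.74
[-0.86  0.22 -0.3 ] -0.74
[-0.87  0.21 -0.3 ] -0.74
[-0.87  0.19 -0.3 ] -0.74
[-0.87  0.18 -0.3 ] -0.74
[-0.87  0.17 -0.3 ] -0.74
```

```bash
python3 look.py w5; python3 -c "
from h import *
im=manip.grab_frame('scene')[:,:,::-1][130:260,270:440];cv2.imwrite('pics/s1.png',cv2.resize(im,None,fx=3.5,fy=3.5))
print(manip.state())"
```

```text
[0.551  0.2272 0.1969]
{'time': 18.4, 'joint_pos': array([ 1.51125970e-01,  6.94952338e-02,  1.90824762e+00, -3.48991133e-06,
        1.16389229e+00,  3.83855203e-01]), 'joint_vel': array([ 0.00154182,  0.0001474 , -0.00075306,  0.00131783,  0.00184651,
        0.0005637 ]), 'joint_efforts': array([ 4.33181176e-04, -3.54031670e+01, -3.23428559e+01,  2.23540235e-05,
        7.67566344e-04, -2.43608696e-05]), 'tool_pos': array([0.5343484 , 0.15642882, 0.02038348]), 'tool_rot': array([-9.12566966e-06,  7.84421025e-01,  6.20228712e-01, -1.92528302e-05]), 'contact_force': array([-0.40090279, -0.6901251 , -0.04667059]), 'ft_torque': array([ 0.04943114, -0.09887852, -0.01131033]), 'gripper_width': 0.2925324311395903}
```

View pics/w5.png

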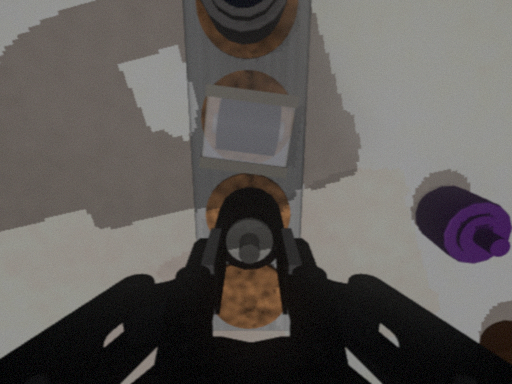

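The roller stands between the jaws, with its stub at (250,243) and the fingers at u≈215 and 287. The reading just equals the commanded 25 mm, so I'll squeeze on to see whether it is truly stopped by the part.

Call:
drive_tool(commands="20 0 0 0 0;15 0 0 0 0;10 0 0 0 0;10 0 0 0 0;10 0 0 0 0;10 0 0 0 0;10 0 0 0 0;10 0 0 0 0")

```text
time: 19.4
tool_pos: [0.5343, 0.1564, 0.0204]
tool_rot: [-0.0, 0.784, 0.62, -0.0]
contact_force: [-0.3, 0.0, 0.9]
gripper_width: 0.116
```

```bash
python3 look.py w6; python3 -c "
from h import *
a=cv2.imread('pics/w6.png')[100:330,130:380]
im=manip.grab_frame('scene')[:,:,::-1][130:260,290:440]
b=cv2.resize(im,None,fx=2.6,fy=2.6);a=cv2.resize(a,(370,338));cv2.imwrite('pics/w6b.png',np.hstack([a,b[:338]]))"
```

```text
[0.551  0.2272 0.1969]
```

View pics/w6b.png

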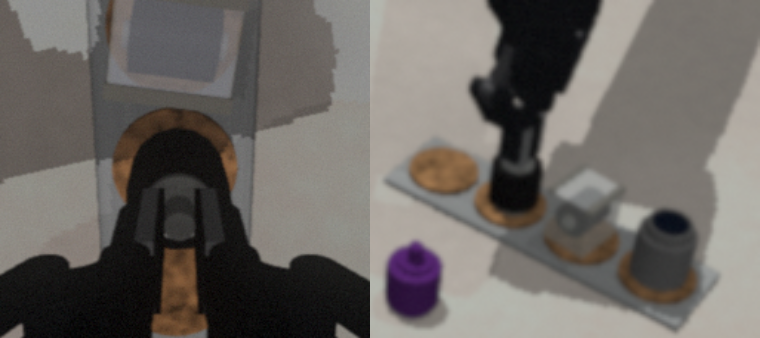

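Run:
```python
from h import *
import json
W=json.load(open("pics/w6.json"));W={k:np.array(v) for k,v in W.items()}
p,M,y=pose();X,Y=M[:,0],M[:,1]
for z in(.02,.03,.04,.048,.055,.064): print(z,*[proj(W,np.r_[(p+X*.011+Y*s)[:2],z]).round(0) for s in(-.017,-.005,.005)], "roller c",proj(W,[.5345,.1565,z]).round(0),"r edges",*[proj(W,np.r_[(np.array([.5345,.1565,z])+Y*s)[:2],z]).round(0)[0] for s in(-.019,.019)],proj(W,np.r_[(np.array([.5345,.1565,z])+X*.019)[:2],z]).round(0)[1])
```

```text
0.02 [222. 201.] [242. 201.] [259. 201.] roller c [251. 218.] r edges 219.0 282.0 188.0
0.03 [220. 207.] [241. 207.] [259. 207.] roller c [251. 225.] r edges 217.0 284.0 193.0
0.04 [218. 213.] [241. 213.] [260. 213.] roller c [251. 232.] r edges 215.0 286.0 199.0
0.048 [217. 219.] [241. 219.] [260. 219.] roller c [251. 239.] r edges 214.0 287.0 204.0
0.055 [215. 225.] [240. 225.] [261. 225.] roller c [251. 245.] r edges 212.0 289.0 209.0
0.064 [213. 232.] [239. 232.] [261. 232.] roller c [251. 254.] r edges 210.0 291.0 216.0
```

View pics/w6.png

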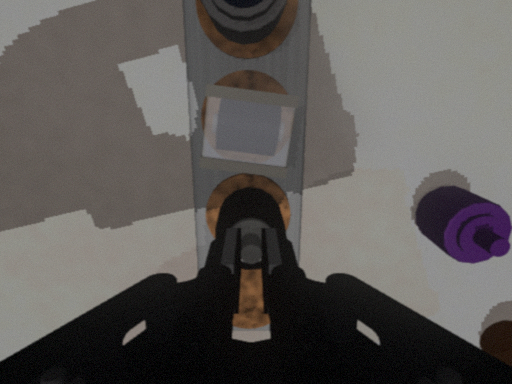

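Run:
```python
from h import *
import json
p,M,y=pose();X,Y=M[:,0],M[:,1]
p=np.array([.5344,.1561,.1038])
W=json.load(open("pics/w4.json"));W={k:np.array(v) for k,v in W.items()}
for h in(0,.013,.025,.035,.045): print(h,[proj(W,np.r_[(p+X*.011+Y*s)[:2],p[2]+h]).round(0) for s in(-.0427,.0427)])
a=cv2.imread("pics/w4.png")[225:384,90:410];cv2.imwrite("pics/w4c.png",cv2.resize(a,None,fx=2.4,fy=2.4)+40)
```

```text
0 [array([178., 201.]), array([322., 201.])]
0.013 [array([173., 209.]), array([328., 209.])]
0.025 [array([167., 217.]), array([333., 217.])]
0.035 [array([162., 225.]), array([338., 225.])]
0.045 [array([156., 234.]), array([344., 234.])]
```

View pics/w4c.png

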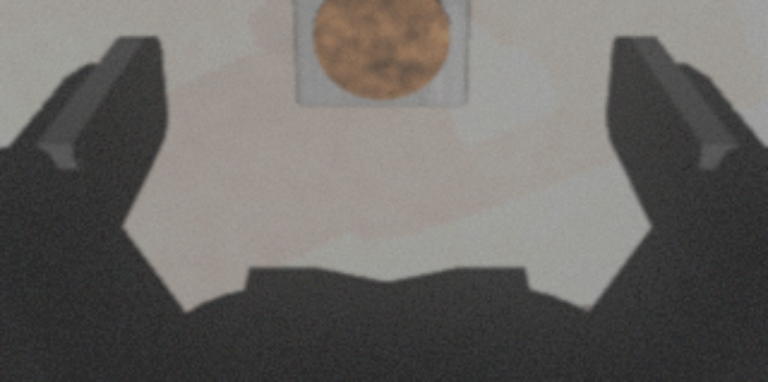

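The fingers closed around the thin stub, not the rubber. The fingertips really stand about 30 mm higher than the stated z: they are seen at z≈0.058 while the state says 0.020. The lamp was therefore held by its ears, though it was set down in contact. I'll open and go lower in guarded steps.

Call:
drive_tool(commands="85 0 0 0 0;85 0 0 0 0;85 0 0 0 0;85 0 0 0.15 0;85 0 0 0.2 0;85 0 0 0.15 0;85 0 0 0 0;85 0 0 0 0")

```text
time: 20.5
tool_pos: [0.5344, 0.1565, 0.0054]
tool_rot: [0.0, 0.784, 0.62, 0.0]
contact_force: [-0.1, -0.2, 0.5]
gripper_width: 0.996
```

Call:
drive_tool(commands="85 0 0 0.1 0;85 0 0 0.1 0;85 0 0 0.1 0;85 0 0 0.1 0;85 0 0 0 0;85 0 0 0 0;85 0 0 0 0;85 0 0 0 0")

```text
time: 21.5
tool_pos: [0.5345, 0.1565, -0.0065]
tool_rot: [0.0, 0.784, 0.62, 0.0]
contact_force: [-0.6, 0.5, -0.8]
gripper_width: 0.995
```

```bash
python3 look.py w7; python3 -c "
from h import *
print(manip.state()['joint_pos'])
a=cv2.imread('pics/w7.png')[60:384,60:440]
im=manip.grab_frame('scene')[:,:,::-1][100:260,290:440]
b=cv2.resize(im,None,fx=2.6,fy=2.6);a=cv2.resize(a,(400,341));cv2.imwrite('pics/w7b.png',np.hstack([a,b[:341]]))"
```

```text
[0.5511 0.2272 0.17  ]
[ 1.51171773e-01  1.09303491e-01  1.91779680e+00 -2.72901400e-06
  1.11431422e+00  3.83795938e-01]
```

View pics/w7b.png

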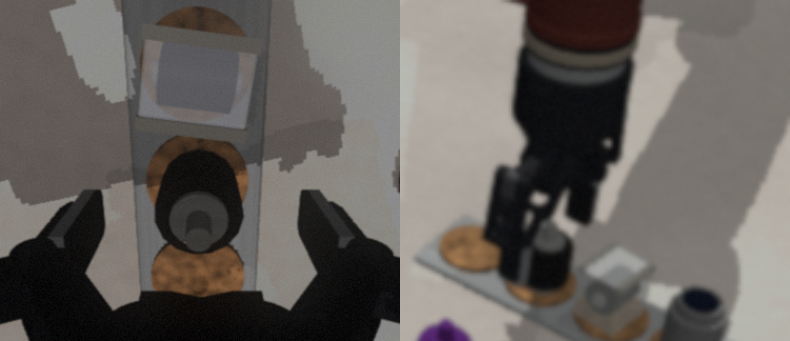

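The open jaws now straddle the rubber (roller stub at crop (200,222)) with no contact, although the state reads z=-0.0065. The near fingertip ends about mid-height on the roller. I'll go 8 mm lower and close.

Call:
drive_tool(commands="85 0 0 0.1 0;85 0 0 0.1 0;85 0 0 0.07 0;85 0 0 0 0;60 0 0 0 0;28 0 0 0 0;28 0 0 0 0;28 0 0 0 0")

```text
time: 22.6
tool_pos: [0.5348, 0.1565, -0.0143]
tool_rot: [0.0, 0.784, 0.62, 0.0]
contact_force: [-0.2, 0.4, 2.1]
gripper_width: 0.428
```

Call:
drive_tool(commands="25 0 0 0 0;25 0 0 0 0;25 0 0 0 0;25 0 0 -0.1 0;25 0 0 -0.2 0;25 0 0 -0.2 0;25 0 0 -0.2 0;25 0 0 0 0")

```text
time: 23.6
tool_pos: [0.535, 0.1565, 0.0072]
tool_rot: [0.0, 0.784, 0.62, 0.001]
contact_force: [-0.1, -0.1, -1.3]
gripper_width: 0.428
```

```bash
python3 -c "
from h import *
plan(.5673,-.1621,.10,-4.5,12)
im=manip.grab_frame('scene')[:,:,::-1][100:260,270:440]
cv2.imwrite('pics/s2.png',cv2.resize(im,None,fx=3,fy=3))"
```

```text
at [0.535  0.1565 0.0072] yaw -13.33 z-axis [ 0.002  0.    -1.   ] turn -8.83 total tool units [-10.085   3.502  -3.094]
[-0.84  0.29 -0.26] -0.74
[-0.84  0.28 -0.26] -0.74
[-0.85  0.27 -0.26] -0.74
[-0.85  0.26 -0.26] -0.74
[-0.85  0.25 -0.26] -0.74
[-0.86  0.24 -0.26] -0.74
[-0.86  0.23 -0.26] -0.74
[-0.86  0.21 -0.26] -0.74
[-0.87  0.2  -0.26] -0.74
[-0.87  0.19 -0.26] -0.74
[-0.87  0.18 -0.26] -0.74
[-0.87  0.17 -0.26] -0.74
```

Call:
drive_tool(commands="25 0 0 -0.6 -2.2;25 0 0 -0.8 -2.2;25 0 0 -0.8 -2.2;25 0 0 -0.7 -2.2;25 -0.4 0.1 -0.2 0;25 -0.7 0.14 0 0;25 -0.9 0.17 0 0;25 -0.9 0.17 0 0")

```text
time: 24.65
tool_pos: [0.5441, 0.0669, 0.098]
tool_rot: [-0.001, 0.735, 0.678, -0.001]
contact_force: [-0.5, -0.0, -1.3]
gripper_width: 0.426
```

Call:
drive_tool(commands="25 -0.9 0.17 0 0;25 -0.9 0.17 0 0;25 -0.9 0.17 0 0;25 -0.9 0.17 0 0;25 -0.9 0.17 0 0;25 -0.9 0.17 0 0;25 -0.9 0.17 0 0;25 -0.7 0.13 0 0")

```text
time: 25.65
tool_pos: [0.5669, -0.1457, 0.0981]
tool_rot: [-0.001, 0.735, 0.678, -0.0]
contact_force: [-0.2, 0.2, -1.2]
gripper_width: 0.424
```

Call:
drive_tool(commands="25 -0.4 0.1 0 0;25 -0.2 0 0 0;25 0 0 0 0;25 0 0 0 0;25 0 0 0 0;25 0 0 0 0;25 0 0 0 0;25 0 0 0 0")

```text
time: 26.65
tool_pos: [0.5693, -0.1623, 0.0993]
tool_rot: [-0.0, 0.734, 0.679, -0.0]
contact_force: [1.0, 0.4, 0.1]
gripper_width: 0.429
```

```bash
python3 look.py w8; python3 -c "
from h import *
plan(.5673,-.1621,-.0143,-4.5,8)"
```

```text
[ 0.5749 -0.0897  0.2758]
at [ 0.5693 -0.1623  0.0993] yaw -4.53 z-axis [-0. -0. -1.] turn -0.03 total tool units [ 1.000e-03 -6.600e-02  3.787e+00]
[ 0.   -0.01  0.47] -0.0
```

View pics/w8.png

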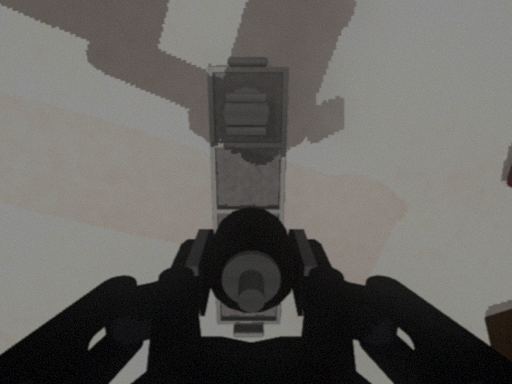

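Roller is held upright above the tray, and the lamp stands in pocket 1 with its ears at (246,98) and (246,131). That is 16 pictures viewed, so the rest is numeric. I'll fit the tray edges to pin down the wrist camera's z offset and the tray place.

```bash
cat > fit.py <<'E'
from h import *
import json
from scipy.optimize import least_squares
np.set_printoptions(precision=4,suppress=True)
T=manip.camera_params("top")
g=lambda X,x0:x0+(X+.5)/5.5-.5
tr=lambda X,Y:(g(X,288),g(Y-330,184))
ld=lambda n:{k:np.array(v) for k,v in json.load(open(f"pics/{n}.json")).items()}
W8,W3=ld("w8"),ld("w3")
# tray frame lines: dividers y=60,0,-60, long outer walls x=+-33 ; z=.010
obs=[(W8,0,.06,248,146.5),(W8,0,0,250.5,209.5),(W3,0,.06,251,52),(W3,0,0,251.5,109.3),(W3,0,-.06,251.5,161)]
wid=[(W8,100,209,288),(W8,180,215,286),(W3,51,222,281),(W3,160,225,277.5)]
# top crop: divider centre lines (mid-tray): u of dividers
top=[(0,.06,202,455),(0,0,353,463),(0,-.06,503,470)]
def res(p,useTop=True):
    x,y,a,dz,dx,dy=p; ca,sa=np.cos(a),np.sin(a)
    w=lambda X,Y:np.array([x+ca*X-sa*Y,y+sa*X+ca*Y,.01])
    r=[]
    for c,X,Y,u,v in obs:
        c=dict(c);c['xyz']=c['xyz']+[dx,dy,dz]; r+=list(proj(c,w(X,Y))-[u,v])
    for c,v,u1,u2 in wid:
        c=dict(c);c['xyz']=c['xyz']+[dx,dy,dz]
        A,B=[onz(c,u,v,.01) for u in(u1,u2)]; r.append((np.linalg.norm(A-B)*np.cos(0)-.066)/.001)
    for X,Y,u,v in top: r+=list((proj(T,w(X,Y))-tr(u,v))*3)
    return np.array(r)
s=least_squares(res,[.565,-.192,-.08,0,0,0]);print(s.x,"\n",res(s.x).round(1))
E
python3 fit.py
```

```text
[ 0.5632 -0.1927 -0.069   0.0098 -0.0029  0.001 ] 
 [ 0.9 -1.8 -0.9 -0.5 -0.1  2.3 -0.2  0.7  0.2 -0.3  0.5 -1.7 -0.8 -2.2
  0.2  0.4 -0.3 -0.2  0.1 -0.2]
```

Call:
drive_tool(commands="25 0 -0.11 0.4 0;25 0 0 0.7 0;25 0 0 0.8 0;25 0 0 0.6 0;25 0 0 0.5 0;25 0 0 0.4 0;25 0 0 0.24 0;25 0 0 0 0")

```text
time: 27.7
tool_pos: [0.5658, -0.162, -0.0103]
tool_rot: [-0.0, 0.735, 0.679, -0.0]
contact_force: [-0.7, 0.6, -0.9]
gripper_width: 0.425
```

Call:
drive_tool(commands="25 0 0 0.1 0;25 0 0 0.08 0;25 0 0 0.06 0;25 0 0 0.04 0;25 0 0 0.03 0;25 0 0 0.02 0;25 0 0 0 0;25 0 0 0 0")

```text
time: 28.7
tool_pos: [0.566, -0.1621, -0.0197]
tool_rot: [0.0, 0.735, 0.679, 0.0]
contact_force: [-0.0, 0.4, -0.5]
gripper_width: 0.426
```

Call:
drive_tool(commands="25 0 0 0.02 0;25 0 0 0.02 0;25 0 0 0.02 0;25 0 0 0 0;25 0 0 0 0;25 0 0 0 0;25 0 0 0 0;25 0 0 0 0")

```text
time: 29.7
tool_pos: [0.5661, -0.1621, -0.0202]
tool_rot: [-0.0, 0.734, 0.679, -0.0]
contact_force: [-3.6, 1.3, 8.0]
gripper_width: 0.424
```

Contact on the floor (8 N). Releasing, rising, then going to the cassette.

Call:
drive_tool(commands="50 0 0 0 0;75 0 0 0 0;85 0 0 0 0;85 0 0 0 0;85 0 0 -0.5 0;85 0 0 -0.9 0;85 0 0 -0.9 0;85 0 0 -0.9 0")

```text
time: 30.7
tool_pos: [0.5663, -0.1622, 0.0765]
tool_rot: [0.001, 0.735, 0.679, 0.0]
contact_force: [0.3, -1.1, -0.0]
gripper_width: 0.997
```

```bash
python3 -c "
from h import *
plan(.546,.2105,.09,-19,1)"
```

```text
at [ 0.5663 -0.1622  0.0765] yaw -4.53 z-axis [ 0.001 -0.001 -1.   ] turn 14.47 total tool units [12.331 -1.657 -0.457]
[12.33 -1.66 -0.45] 14.47
```

Call:
drive_tool(commands="85 0.5 -0.12 -0.2 0;85 0.8 -0.12 0 0;85 0.9 -0.12 0 0;85 0.9 -0.12 0 0;85 0.9 -0.12 0 0;85 0.9 -0.12 0 0;85 0.9 -0.12 0 0;85 0.9 -0.12 0 0")

```text
time: 31.7
tool_pos: [0.5519, 0.0424, 0.0796]
tool_rot: [-0.001, 0.734, 0.679, -0.0]
contact_force: [0.3, -0.2, -0.2]
gripper_width: 1.001
```

Call:
drive_tool(commands="85 0.9 -0.1 0 0;85 0.9 -0.1 0 0;85 0.9 -0.1 0 0;85 0.9 -0.1 0 0;85 0.9 -0.1 0 0;85 0.7 -0.1 0 0;85 0.4 -0.1 0 0;85 0 0 0 5")

```text
time: 32.7
tool_pos: [0.5449, 0.2106, 0.0801]
tool_rot: [-0.0, 0.764, 0.645, -0.0]
contact_force: [-0.2, 0.5, 0.0]
gripper_width: 0.993
```

Call:
drive_tool(commands="85 0 0 0 5;85 0 0 0 4.5;85 0 0 0.3 0;85 0 0 0.3 0;85 0 0 0 0;85 0 0 0 0;85 0 0 0 0;85 0 0 0 0")

```text
time: 33.7
tool_pos: [0.5458, 0.2098, 0.0628]
tool_rot: [0.0, 0.814, 0.581, 0.0]
contact_force: [0.7, 0.5, -0.3]
gripper_width: 0.997
```

```bash
python3 look.py w9; python3 -c "
from h import *
plan(.546,.2105,-.0165,-19,1)
im=cv2.imread('pics/w9.png')
# edges near cassette: print Hough segments in view
g=cv2.GaussianBlur(cv2.cvtColor(im,cv2.COLOR_BGR2GRAY),(3,3),0)
for l in cv2.createLineSegmentDetector().detect(g)[0][:,0]:
    L=np.hypot(l[2]-l[0],l[3]-l[1])
    if L>22 and 170<l[0]<340 and l[1]<250 and 170<l[2]<340: print(l.round(0),round(np.degrees(np.arctan2(l[3]-l[1],l[2]-l[0]))%180,1))
"
```

```text
[0.5693 0.2785 0.2393]
at [0.5457 0.2098 0.0627] yaw -19.03 z-axis [ 0.001  0.    -1.   ] turn -0.03 total tool units [ 2.60e-02 -1.00e-03  2.64e+00]
[0.03 0.   2.64] -0.03
[227. 238. 279. 240.] 2.0
[189.  87. 184.  64.] 77.1
[271. 220. 228. 218.] 1.8
[281. 233. 218. 232.] 1.0
[293. 163. 305. 332.] 86.3
[274. 194. 272. 218.] 93.6
[235.  65. 258.  69.] 10.6
[192. 111. 188.  88.] 81.3
[281. 185. 219. 183.] 1.3
[252. 144. 226. 143.] 1.3
[203. 186. 193. 117.] 81.2
[241. 227. 263. 224.] 174.2
[290. 107. 293. 153.] 86.0
```

```bash
python3 at.py w9 250,184,.054 250,233,.054 250,238,.054 218,232,.054 281,233,.054; python3 -c "
from h import *
import json
W={k:np.array(v) for k,v in json.load(open('pics/w9.json')).items()}
for dz in(0,.01):
  c=dict(W);c['xyz']=W['xyz']+[-.003*(dz>0),.001,dz]
  print(onz(c,250,184,.054),onz(c,250,233,.054),onz(c,250,238,.054))"
```

```text
250,184,.054 [0.5518 0.2278]
250,233,.054 [0.5411 0.1969]
250,238,.054 [0.54   0.1936]
218,232,.054 [0.522  0.2042]
281,233,.054 [0.5599 0.1904]
[0.55177812 0.22877571 0.054     ] [0.54114982 0.19789496 0.054     ] [0.54000721 0.1945751  0.054     ]
[0.5478337  0.22603756 0.054     ] [0.53663179 0.19349019 0.054     ] [0.53542752 0.18999116 0.054     ]
```

Call:
drive_tool(commands="85 0.04 0 0.3 0.8;85 0 0 0.5 0;85 0 0 0.5 0;85 0 0 0.4 0;85 0 0 0.4 0;85 0 0 0.3 0;85 0 0 0.14 0;85 0 0 0.07 0")

```text
time: 34.75
tool_pos: [0.5461, 0.2109, -0.0159]
tool_rot: [0.0, 0.818, 0.575, 0.0]
contact_force: [0.2, 0.1, 0.0]
gripper_width: 0.994
```

Call:
drive_tool(commands="60 0 0 0 0;45 0 0 0 0;30 0 0 0 0;28 0 0 0 0;28 0 0 0 0;28 0 0 0 0;28 0 0 0 0;28 0 0 0 0")

```text
time: 35.75
tool_pos: [0.5465, 0.211, -0.0153]
tool_rot: [0.0, 0.818, 0.575, 0.001]
contact_force: [0.5, 0.3, 5.0]
gripper_width: 0.459
```

```bash
python3 -c "
from h import *
plan(.562,-.2224,.09,-4.2,1)"
```

```text
at [ 0.5465  0.211  -0.0153] yaw -19.83 z-axis [ 0.001  0.    -1.   ] turn -15.63 total tool units [-13.413   5.39   -3.512]
[-13.42   5.39  -3.51] -15.63
```

Call:
drive_tool(commands="28 0 0 -0.3 0;28 0 0 -0.6 0;28 0 0 -0.8 0;28 0 0 -0.8 -4;28 0 0 -0.7 -4;28 0 0 -0.3 -4;28 0 0 0 -3.6;28 -0.5 0.05 0 0")

```text
time: 36.75
tool_pos: [0.5462, 0.1958, 0.0899]
tool_rot: [0.0, 0.732, 0.681, 0.0]
contact_force: [1.0, -0.3, -0.4]
gripper_width: 0.459
```

Call:
drive_tool(commands="28 -0.8 0.1 0 0;28 -0.9 0.1 0 0;28 -0.9 0.1 0 0;28 -0.9 0.1 0 0;28 -0.9 0.1 0 0;28 -0.9 0.1 0 0;28 -0.9 0.1 0 0;28 -0.9 0.1 0 0")

```text
time: 37.75
tool_pos: [0.5538, -0.0201, 0.0891]
tool_rot: [-0.0, 0.733, 0.68, -0.0]
contact_force: [0.3, -0.4, -1.7]
gripper_width: 0.455
```

Call:
drive_tool(commands="28 -0.9 0.1 0 0;28 -0.9 0.1 0 0;28 -0.9 0.1 0 0;28 -0.9 0.1 0 0;28 -0.9 0.1 0 0;28 -0.9 0.1 0 0;28 -0.9 0.1 0 0;28 -0.47 0.02 0 0")

```text
time: 38.75
tool_pos: [0.5603, -0.2243, 0.0892]
tool_rot: [-0.0, 0.734, 0.68, -0.0]
contact_force: [-0.2, 0.5, -0.6]
gripper_width: 0.462
```

Call:
drive_tool(commands="28 0 0 0.3 0;28 0 0 0.5 0;28 0 0 0.5 0;28 0 0 0.3 0;28 0 0 0 0;28 0 0 0 0;28 0 0 0 0;28 0 0 0 0")

```text
time: 39.75
tool_pos: [0.5614, -0.2228, 0.0418]
tool_rot: [0.001, 0.733, 0.681, 0.0]
contact_force: [0.1, 0.2, -1.1]
gripper_width: 0.459
```

```bash
python3 -c "
from h import *
plan(.562,-.2224,-.0213,-4.2,1)"
```

```text
at [ 0.5614 -0.2228  0.0418] yaw -4.23 z-axis [ 0.001 -0.001 -1.   ] turn -0.03 total tool units [0.014 0.016 2.102]
[0.01 0.02 2.1 ] -0.03
```

Call:
drive_tool(commands="28 0 0 0.3 0;28 0 0 0.4 0;28 0 0 0.4 0;28 0 0 0.3 0;28 0 0 0.2 0;28 0 0 0.12 0;28 0 0 0.08 0;28 0 0 0 0")

```text
time: 40.75
tool_pos: [0.5611, -0.2226, -0.0128]
tool_rot: [0.0, 0.733, 0.681, 0.0]
contact_force: [0.8, 0.6, 0.3]
gripper_width: 0.458
```

Call:
drive_tool(commands="28 0 0 0.08 0;28 0 0 0.08 0;28 0 0 0.06 0;28 0 0 0.04 0;28 0 0 0.03 0;28 0 0 0.02 0;28 0 0 0 0;28 0 0 0 0")

```text
time: 41.75
tool_pos: [0.5613, -0.2227, -0.0213]
tool_rot: [0.0, 0.733, 0.681, -0.0]
contact_force: [-2.3, 0.6, 5.3]
gripper_width: 0.459
```

Contact at the expected height. Release, then the lens at (0.559, 0.2715).

Call:
drive_tool(commands="50 0 0 0 0;75 0 0 0 0;85 0 0 0 0;85 0 0 0 0;85 0 0 -0.5 0;85 0 0 -0.9 0;85 0 0 -0.9 0;85 0 0 -0.9 0")

```text
time: 42.75
tool_pos: [0.5614, -0.2227, 0.076]
tool_rot: [0.001, 0.733, 0.681, 0.0]
contact_force: [0.5, 0.2, -0.7]
gripper_width: 0.995
```

```bash
python3 -c "
from h import *
plan(.559,.2715,.09,-13.3,1)"
```

```text
at [ 0.5614 -0.2227  0.076 ] yaw -4.23 z-axis [ 0.001 -0.001 -1.   ] turn 9.07 total tool units [16.424 -1.295 -0.479]
[16.42 -1.3  -0.47] 9.07
```

Call:
drive_tool(commands="85 0.5 -0.06 -0.2 0;85 0.8 -0.06 0 0;85 0.9 -0.06 0 0;85 0.9 -0.06 0 0;85 0.9 -0.06 0 0;85 0.9 -0.06 0 0;85 0.9 -0.06 0 0;85 0.9 -0.06 0 0")

```text
time: 43.75
tool_pos: [0.5596, -0.0182, 0.0778]
tool_rot: [-0.002, 0.732, 0.681, -0.001]
contact_force: [0.2, -0.2, 0.3]
gripper_width: 0.993
```

Call:
drive_tool(commands="85 0.9 -0.06 0 0;85 0.9 -0.06 0 0;85 0.9 -0.06 0 0;85 0.9 -0.06 0 0;85 0.9 -0.06 0 0;85 0.9 -0.06 0 0;85 0.9 -0.06 0 0;85 0.9 -0.06 0 0")

```text
time: 44.75
tool_pos: [0.5606, 0.1975, 0.0777]
tool_rot: [-0.001, 0.732, 0.681, -0.001]
contact_force: [-0.4, -0.9, -0.0]
gripper_width: 0.999
```

Call:
drive_tool(commands="85 0.9 -0.1 0 0;85 0.8 -0.1 0 0;85 0.5 -0.1 0 0;85 0.3 -0.04 0 0;85 0 0 0 4.5;85 0 0 0 4.6;85 0 0 0 0;85 0 0 0 0")

```text
time: 45.75
tool_pos: [0.5583, 0.2708, 0.0796]
tool_rot: [-0.0, 0.784, 0.621, -0.0]
contact_force: [0.7, -0.9, 0.5]
gripper_width: 0.999
```

```bash
python3 look.py w10; python3 -c "
from h import *
plan(.559,.2715,-.0165,-13.3,1)
im=cv2.imread('pics/w10.png')
g=cv2.medianBlur(cv2.cvtColor(im,cv2.COLOR_BGR2GRAY),3)
c=cv2.HoughCircles(g,cv2.HOUGH_GRADIENT,1,10,param1=80,param2=18,minRadius=12,maxRadius=48)
print(c[0][:8])
hsv=cv2.cvtColor(im,cv2.COLOR_BGR2HSV);m=((im[:,:,0].astype(int)-im[:,:,2]>8)&(g<70)).astype('uint8');n,_,st,ce=cv2.connectedComponentsWithStats(m)
for i in range(1,n):
  if st[i,4]>80: print('bluish dark',st[i],ce[i].round(1))
"
```

```text
[0.575  0.3416 0.2561]
at [0.5584 0.2708 0.0797] yaw -13.3 z-axis [-0. -0. -1.] turn -0.0 total tool units [0.028 0.015 3.206]
[0.03 0.01 3.21] -0.0
[[248.5 306.5  25.8]
 [252.5 185.5  35.2]
 [251.5 249.5  30.5]
 [251.5 199.5  27.5]
 [238.5 184.5  46.3]
 [249.5 323.5  39.6]
 [246.5 176.5  25.2]
 [259.5 193.5  35.7]]
```

```bash
python3 at.py w10 251.5,199.5,.05 252.5,185.5,.01
```

```text
251.5,199.5,.05 [0.5595 0.2723]
252.5,185.5,.01 [0.56   0.2704]
```

Call:
drive_tool(commands="85 0.03 0 0.3 0;85 0 0 0.6 0;85 0 0 0.6 0;85 0 0 0.6 0;85 0 0 0.5 0;85 0 0 0.35 0;85 0 0 0.2 0;85 0 0 0.07 0")

```text
time: 46.8
tool_pos: [0.5588, 0.2719, -0.0169]
tool_rot: [0.0, 0.784, 0.62, 0.0]
contact_force: [-0.3, 0.8, -0.4]
gripper_width: 0.997
```

Call:
drive_tool(commands="60 0 0 0 0;45 0 0 0 0;30 0 0 0 0;28 0 0 0 0;28 0 0 0 0;28 0 0 0 0;28 0 0 0 0;28 0 0 0 0")

```text
time: 47.8
tool_pos: [0.5594, 0.2721, -0.0159]
tool_rot: [0.0, 0.784, 0.62, 0.001]
contact_force: [0.7, 0.7, 5.6]
gripper_width: 0.449
```

```bash
python3 -c "
from h import *
plan(.558,-.2822,.09,-4.2,1)"
```

```text
at [ 0.5594  0.2721 -0.0159] yaw -13.33 z-axis [ 0.001  0.001 -1.   ] turn -9.13 total tool units [-17.988   4.219  -3.539]
[-17.99   4.21  -3.53] -9.13
```

Call:
drive_tool(commands="28 0 0 -0.3 0;28 0 0 -0.6 0;28 0 0 -0.8 -2.3;28 0 0 -0.8 -2.3;28 0 0 -0.7 -2.3;28 0 0 -0.3 -2.2;28 -0.5 0.06 0 0;28 -0.8 0.07 0 0")

```text
time: 48.8
tool_pos: [0.5591, 0.2318, 0.0879]
tool_rot: [-0.0, 0.733, 0.681, -0.0]
contact_force: [1.0, 0.3, -2.5]
gripper_width: 0.449
```

Call:
drive_tool(commands="28 -0.9 0.06 0 0;28 -0.9 0.06 0 0;28 -0.9 0.06 0 0;28 -0.9 0.06 0 0;28 -0.9 0.06 0 0;28 -0.9 0.06 0 0;28 -0.9 0.06 0 0;28 -0.9 0.06 0 0")

```text
time: 49.8
tool_pos: [0.5569, 0.0145, 0.0874]
tool_rot: [-0.0, 0.733, 0.68, -0.001]
contact_force: [0.4, 0.0, -2.0]
gripper_width: 0.452
```

Call:
drive_tool(commands="28 -0.9 0.06 0 0;28 -0.9 0.06 0 0;28 -0.9 0.06 0 0;28 -0.9 0.06 0 0;28 -0.9 0.06 0 0;28 -0.9 0.06 0 0;28 -0.9 0.06 0 0;28 -0.9 0.06 0 0")

```text
time: 50.8
tool_pos: [0.5551, -0.2016, 0.0874]
tool_rot: [-0.001, 0.733, 0.68, -0.0]
contact_force: [0.3, -0.7, -1.8]
gripper_width: 0.448
```

Call:
drive_tool(commands="28 -0.9 0.08 0 0;28 -0.9 0.08 0 0;28 -0.6 0.04 0 0;28 -0.33 0.02 0 0;28 0 0 0.3 0;28 0 0 0.5 0;28 0 0 0 0;28 0 0 0 0")

```text
time: 51.8
tool_pos: [0.557, -0.2817, 0.0637]
tool_rot: [-0.0, 0.732, 0.681, -0.0]
contact_force: [0.6, 0.2, -2.7]
gripper_width: 0.45
```

```bash
python3 -c "
from h import *
plan(.558,-.2822,-.0219,-4.2,1)"
```

```text
at [ 0.557  -0.2817  0.0637] yaw -4.19 z-axis [-0.001  0.    -1.   ] turn 0.01 total tool units [-0.014  0.037  2.855]
[-0.01  0.03  2.85] 0.01
```

Call:
drive_tool(commands="28 0 0.03 0.4 0;28 0 0 0.6 0;28 0 0 0.6 0;28 0 0 0.4 0;28 0 0 0.3 0;28 0 0 0.2 0;28 0 0 0.05 0;28 0 0 0 0")

```text
time: 52.8
tool_pos: [0.5583, -0.2827, -0.0118]
tool_rot: [0.0, 0.733, 0.681, 0.0]
contact_force: [-0.3, 0.2, -0.6]
gripper_width: 0.45
```

Call:
drive_tool(commands="28 0 0 0.08 0;28 0 0 0.08 0;28 0 0 0.06 0;28 0 0 0.04 0;28 0 0 0.03 0;28 0 0 0.02 0;28 0 0 0 0;28 0 0 0 0")

```text
time: 53.8
tool_pos: [0.558, -0.2825, -0.0215]
tool_rot: [0.0, 0.733, 0.68, 0.0]
contact_force: [-0.7, -0.5, -2.2]
gripper_width: 0.452
```

Call:
drive_tool(commands="28 0 0 0.02 0;28 0 0 0.02 0;28 0 0 0.02 0;28 0 0 0 0;28 0 0 0 0;28 0 0 0 0;28 0 0 0 0;28 0 0 0 0")

```text
time: 54.8
tool_pos: [0.5582, -0.2826, -0.0219]
tool_rot: [0.0, 0.733, 0.681, -0.0]
contact_force: [-3.6, 2.3, 7.2]
gripper_width: 0.454
```

Contact. Release, rise, and back off toward the middle to check by numbers.

Call:
drive_tool(commands="50 0 0 0 0;75 0 0 0 0;85 0 0 0 0;85 0 0 0 0;85 0 0 -0.5 0;85 0 0 -0.9 0;85 0 0 -0.9 0;85 0 0 -0.9 0")

```text
time: 55.8
tool_pos: [0.5583, -0.2827, 0.0748]
tool_rot: [0.001, 0.733, 0.68, 0.0]
contact_force: [1.0, -0.5, -0.3]
gripper_width: 0.995
```

Call:
drive_tool(commands="85 0 -0.3 -1 0;85 0 -0.6 -1 0;85 0 -0.9 -1 0;85 0 -0.9 -0.8 0;85 0 -0.9 0 0;85 0 -0.9 0 0;85 0 -0.4 0 0;85 0 0 0 0")

```text
time: 56.8
tool_pos: [0.4114, -0.2718, 0.1873]
tool_rot: [0.001, 0.733, 0.68, 0.0]
contact_force: [-0.0, -0.8, -0.1]
gripper_width: 0.991
```

Run:
```python
from h import *
np.set_printoptions(precision=4,suppress=True)
print(manip.state()['tool_pos'],manip.state()['time'])
T=manip.camera_params("top");S=manip.camera_params("scene")
t1=manip.grab_frame("top")[:,:,::-1];s1=manip.grab_frame("scene")[:,:,::-1]
cv2.imwrite("pics/top9.png",t1);cv2.imwrite("pics/scene9.png",s1)
t0=cv2.imread("pics/top0.png");s0=cv2.imread("pics/scene0.png")
o=np.array([.5632,-.1927]);a=-.069;Y=np.array([-np.sin(a),np.cos(a)])
H=[.056,.044,.054,.046];N=["lamp","roller","cass","lens"]
for (n,c,i0,i1) in (("top",T,t0,t1),("scene",S,s0,s1)):
    # expected column silhouette vs changed pixels, per pocket
    d=cv2.absdiff(i0,i1).max(2)
    for k,yy in enumerate((.09,.03,-.03,-.09)):
        b=o+Y*yy; f=proj(c,np.r_[b,.004]);h=proj(c,np.r_[b,.004+H[k]]);m=(f+h)/2
        x0,y0=(m-18).astype(int);w=d[y0:y0+36,x0:x0+36]>14
        ys,xs=np.nonzero(w);print(n,N[k],"foot",f,"top",h,"changed",w.sum(),"centroid",xs.mean()+x0,ys.mean()+y0,"mean col at top",i1[int(h[1])-1:int(h[1])+2,int(h[0])-1:int(h[0])+2].mean((0,1)))
    for nm,p in(("jar",[.692,.008,.035]),("purple",[.64,.13,.03])):
        u=proj(c,p).astype(int);w=d[u[1]-14:u[1]+14,u[0]-14:u[0]+14];print(n,nm,"max diff",w.max(),(w>25).sum())
```

```text
[ 0.4114 -0.2718  0.1873] 56.8
top lamp foot [310.5516 206.0256] top [312.9403 204.0536] changed 260 centroid 310.3346153846154 204.37307692307692 mean col at top [113.1111 118.5556 118.    ]
top roller foot [337.6162 207.2816] top [340.718 205.806] changed 375 centroid 340.4 206.19466666666668 mean col at top [ 97.7778 102.7778 102.1111]
top cass foot [364.7928 208.5428] top [370.2012 206.7808] changed 362 centroid 367.08011049723757 206.9668508287293 mean col at top [94.3333 93.5556 92.5556]
top lens foot [392.0819 209.8092] top [397.9805 208.3789] changed 351 centroid 390.22222222222223 208.0968660968661 mean col at top [56.3333 50.6667 47.2222]
top jar max diff 5 0
top purple max diff 5 0
scene lamp foot [220.4687 182.5397] top [219.1925 160.7276] changed 875 centroid 218.54057142857144 168.07314285714287 mean col at top [87.6667 91.6667 94.1111]
scene roller foot [197.4585 173.7822] top [195.8425 156.9534] changed 885 centroid 196.1819209039548 162.92203389830507 mean col at top [79.     81.4444 80.5556]
scene cass foot [175.5297 165.4361] top [172.8404 144.8727] changed 691 centroid 172.767004341534 158.4862518089725 mean col at top [137.5556 143.6667 144.6667]
scene lens foot [154.6078 157.4733] top [151.7964 140.2321] changed 570 centroid 155.15087719298245 151.5263157894737 mean col at top [41.2222 30.2222 25.5556]
scene jar max diff 5 0
scene purple max diff 7 0
```

```bash
python3 -c "
from plant import manip
print(manip.job_done(), manip.state()['time'])"
```

```text
the job is handed in; nothing more can be done
the job is handed in; nothing more can be done
```

All four parts are in the tray in reverse order and the job is handed in. From the robot's left the tray reads lampholder, roller, cassette, lens. The clock stood at about 57 s of the 106 s allowed.

**Last checks that agree**
- Each part touched down with about 5–8 N, 5–6 mm below its pick height, which matches pocket floor against strip pad.
- The top and scene images show changes centred on each of the four pockets. The dark glass shows in the rightmost pocket.
- The jar and the purple look-alike did not move: pixel differences were 7 or less.

**What disagreed or went wrong**
- **Finger height:** the real fingertips sit about 30 mm above the stated TCP. The lampholder was therefore carried by its ears, not its cylinder. The wrist image after the roller pick showed it upright in its pocket.
- **Roller:** my first close went round its thin shaft stub without lifting it. I opened, went lower and gripped the rubber.
- **Wrist camera:** my tray fit suggested its calibration is off by about 10 mm in z and 3 mm in x.
- **Final state:** I checked it by numbers only, because I had used all 16 picture views.

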